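# Light the tile box and hold its sprung hatch just below balance

## Robot

A 7-joint arm with a two-finger parallel gripper is mounted at the origin on a cart in front of the work surface, level with it; the furniture and walls round the work are solid. World frame = base frame: x ahead of the robot, y to its left, z up, the work surface at z = 0. Lengths are in m, angles in rad, forces in N, time in s.
With the tool pointing down it reaches from about 0.4 to 0.875 m from the base axis. Payload 6.5 kg.
Tool frame: the origin (TCP) lies at the very end of the fingers, on their centre line; the grasp point (between the pads) lies 19 mm behind it; z points along the fingers, y is the direction in which the jaws open and shut (so a half turn about z gives the same grasp; the last joint's range is limited). The gripper opens to 85 mm and grips with 20 to 120 N. Pads are 22 mm wide; open, the fingers measure 114 mm over their backs; the gripper's body (76 mm by 85 mm) begins 54 mm behind the grasp point. The pads swing forward as they close: fully open they stand 13 mm farther back than shut.
Start: joints at [-1.395, 0.536, -0.004, 1.538, 0.003, 1.067, -0.071], TCP at [0.156, 0.631, 0.231] pointing down, gripper open.
Joint ranges: [-2.7, 2.7], [-0.37, 2.16], [-1.27, 1.26], [0.24, 2.4], [-1.31, 4.45], [0.19, 1.91], [-2.76, 2.76]. Speed limits (rad/s): [2.39, 2.39, 3.14, 3.14, 3.14, 3.14, 3.14].

## Interface

Orientations are given as [roll, pitch, yaw] about the fixed x, y, z axes, in that order (R = Rz(yaw) Ry(pitch) Rx(roll)).
In Python, from cell import r gives the robot as it stands. The module is installed in compiled form; this text tells all that it offers.
- The arm moves only by the tool servo_tool, never from a script. Its argument "plan" is a list of rows, each a list of 7 numbers: the shift along the tool's x, y, z in cm, then the turn, a rotation vector about the tool's x, y, z in degrees, then the opening, from 0 (shut) to 1 (fully open). In form: [[tx, ty, tz, ax, ay, az, gripper], ...]. A call has 1 to 20 rows; each row is the pose to reach, as a shift and turn from the pose measured when the call began, along the tool's axes at that moment; what a row does not reach only later rows make up. A row lasts 1/8 s, in which the tool goes at most 62.5 mm and 10.7 degrees, less where a joint would pass 70% of its speed; a pose out of reach is approached as far as the arm can. A call with a gripper value outside its range is refused whole. The fingers move at their own pace and stop on an object; "force" is the grip in N (left out, the last holds). Time passes only in rows, so rows that repeat a pose let the fingers close. It gives the time, the measured TCP pose, the force and the opening at its end, in the units of the state.
- r.read_state(): the state, without advancing time (a new reading comes with each control period).
- r.camera(name): name is "scene" or "top"; returns a dict with "frame" (480x640x3 uint8, red, green, blue), "range_z" (480x640 float32, m along the optical axis (not along the pixel's ray), 0 where there is no reading), "K" (3x3 intrinsics, pixels), "world_from_camera" (4x4, takes a point from camera to world coordinates). Camera axes: x right, y up, looking along -z (the intrinsics and any distortion apply to the point x, -y, -z); pixel columns grow to the right and rows downward; lengths in m; the calibration is good to about 2 mm. A picture is of the moment at which its call begins.
- r.finish_job(): hands the job in, once; it reports no verdict.
The state is a dict: "t": time; "joints": joint angles; "qvel": joint speeds; "tau": joint torques, N m; "tcp_pos": TCP position; "orientation": TCP orientation; "contact_force": force on the tool from outside, world axes, zero at the start; "ft_torque": the same for the moment, N m; "width": finger opening in m.
Only numpy, scipy, OpenCV 4.12 (cv2) and the standard library are available. Lean on these libraries where they do the work, as an engineer would, in place of code of your own. Each camera call takes 0.05 s, during which the arm holds its last target. There are 200 camera calls.

## Task

The test tiles in the grey box are to be inspected. First turn and tilt the orange lamp by the ball at its back until its beam points at the middle of the still closed blue hatch; then take the hatch by its black bar, raise it clearly past its balance point (pointer beyond the red mark on the arc) without letting it spring fully open, and ease it back until the pointer stands in the green band just below. Finish while still holding the hatch steady there by its bar, with the lamp still aimed and the other things on the table left alone.

Things in the scene. Friction and masses are not known exactly. Their poses are not given: they have to be found in the camera images.
- hatch (a joint): angle of the blue hatch (165 x 204 x 6 mm, hinged on the box's far upper rim), rad: 0 shut, grows as its front edge rises, stop at 1.5. A spring bears part of its 0.86 kg: balance is at 0.95; below it the hatch falls shut, above it springs open. Under 1.5 N at the bar moves it. A yellow pointer on its left edge runs along a white arc: green band 0.72 to 0.91, red mark 0.91 to 0.99.
- hatch_bar: black grip bar of the hatch, a round bar 20 mm thick and 40 mm long, fixed on a 14 mm wide tongue ahead of the middle of the hatch's front edge. Origin at the bar's centre, 200 mm from the hinge line, 127 mm above the table when shut; its y axis lies along the bar (parallel to the hinge line). It can be gripped across its ends or across its thickness, and turns with the hatch; the space ahead of, below and above it is free.
- hatch_hinge (a point): middle of the hatch's hinge line, 126 mm above the table; y axis along the hinge line, x axis level, away from the hatch's front edge. At hatch angle a the bar's centre lies 200 mm x cos a towards -x of this frame and 200 mm x sin a above the hinge (its 1 mm offset aside).
- dust_box: grey open box under the hatch, fixed to the table, 160 x 200 x 120 mm outside (x, y, z). Origin at the centre of its underside, front with the bar towards its -x, coloured arc on its +y side, reaching 25 mm beyond the wall and 276 mm above the table. Two test tiles stand in it.
- hatch_middle (a point): point the lamp is to be aimed at: middle of the box's mouth, just under the middle of the shut hatch, 120 mm above the table (does not move with the hatch).
- lamp_beam (a point): centre of the orange lamp head (cone 69 mm wide at its front), where its swivel axis and tilt axis cross, 220 mm above the table. The beam goes out along +x of this frame, y is the tilt axis.
- lamp_ball (a point): centre of the black ball handle, 26 mm in diameter, on a 10 mm rod at the back of the lamp head: 105 mm from point lamp_beam towards its -x, straight opposite to the beam. Moving the ball swivels and tilts the head; friction (about 1 N at the ball) keeps it where it is left.
- lamp_swivel (a joint): swivel of the lamp head about the vertical, rad, growing anticlockwise seen from above; at 0 the beam's heading is the x axis of body lamp. Range -2.2 to 2.2.
- lamp_head (a joint): tilt of the lamp head, rad: 0 level, positive with the beam pointing down (ball up), range -0.7 to 0.9.
- lamp: lamp's round base, 90 mm in diameter, fixed to the table, with its post. Origin under its centre, on the swivel axis.
- cup: cream unglazed cup, 64 mm wide, 79 mm tall; origin under its centre. Leave alone.
- jar: jar with red lid, 62 mm wide, 86 mm tall; origin under its centre. Leave alone.
- tape: roll of masking tape lying flat, 104 mm wide, 24 mm high; origin under its centre. Leave alone.
- bowl: cream unglazed bowl, 130 mm wide, 63 mm tall; origin under its centre. Leave alone.
- gun: metal spray gun lying on its side, 154 x 164 x 34 mm; origin under its centre. Leave alone.
- rib: wooden kidney-shaped rib (flat potter's tool), 38 x 94 x 8 mm, lying flat, long along its y axis; origin under its centre. Leave alone.
Mind the look-alikes: they are no part of the job. What is shaped like the lamp but purple is not meant.

How it is judged:
On the way, in this order (a step that is already met when the one before it is completed fails the run):
1. the lamp's beam points at the middle of the hatch, which is still shut (y of hatch_middle in the frame of lamp_beam between -0.04 and 0.04 m and z of hatch_middle in the frame of lamp_beam between -0.04 and 0.04 m and x of hatch_middle in the frame of lamp_beam above 0.05 m and value of joint hatch below 0.1 rad), for 0.3 s.
2. the hatch is held by its bar past its balance point, the pointer beyond the red mark (value of joint hatch above 1 rad and contact force between the fingers and hatch_bar above 0.1 N), for 0.2 s.
At the end, for the whole second after the job is handed in: the fingers still bear on the hatch's bar (over 0.1 N) and hold the hatch still between 0.72 and 0.91 rad, just below its balance point at 0.95, and the lamp's beam still passes within 40 mm of the middle of the hatch, both sideways and up or down (value of joint hatch between 0.72 and 0.91 rad and velocity of joint hatch between -0.1 and 0.1 rad/s and contact force between the fingers and hatch_bar above 0.1 N and y of hatch_middle in the frame of lamp_beam between -0.04 and 0.04 m and z of hatch_middle in the frame of lamp_beam between -0.04 and 0.04 m and x of hatch_middle in the frame of lamp_beam above 0.05 m); the arm keeps its last pose, push and grip.
It fails at once if the hatch springs fully open (beyond 1.42 rad) (value of joint hatch above 1.42 rad).
It fails at once if another thing on the table is moved by more than 30 mm (distance of any of cup, jar, tape, bowl, gun, rib from where it was at the start of the episode above 0.03 m).
It also fails if it takes over 48 s, if anything falls off the work surface, if the arm or the gripper's body presses on something with over 40 N, if the wrist force passes 120 N, or if a joint passes its speed limit or range.

## Working session

There is one attempt and no reset: what is moved stays moved. The work goes in short steps, Python scripts to look and compute and a tool call to move; the robot and the scene stay as the last step left them, time stands still between calls to the robot, and variables do not carry over. Pictures are saved under pics/ and viewed, about 8 in all and at most 12, crops included, and the job is handed in when it is done.

Besides the shell and the picture viewer there is one more tool, called after "Call:" by a JSON object that holds its "fn" and its "kwargs", one argument or row to a line. servo_tool: Moves the arm, as the interface text tells. Its arguments: {"type":"object","properties":{"plan":{"type":"array","items":{"type":"array","items":{"type":"number"}}},"force":{"type":"number"}},"required":["plan"]}

```bash
mkdir -p pics
cat > h.py <<'E'
import numpy as np, cv2
from cell import r
from scipy.spatial.transform import Rotation as R
def cam(n):
    c=r.camera(n); 
    return c
def cloud(c):
    K=c["K"];z=c["range_z"];v,u=np.mgrid[0:480,0:640]
    p=np.stack([(u-K[0,2])/K[0,0]*z,-(v-K[1,2])/K[1,1]*z,-z],-1)
    T=c["world_from_camera"];return p@T[:3,:3].T+T[:3,3]
def save(c,n,crop=None,s=1):
    f=c["frame"][...,::-1]
    if crop: x0,y0,x1,y1=crop; f=f[y0:y1,x0:x1]
    cv2.imwrite(f"pics/{n}.png",cv2.resize(f,None,fx=s,fy=s))
E
python3 - <<'E'
from h import *
print(r.read_state())
for n in("scene","top"):
    c=cam(n);save(c,n);np.savez(f"{n}.npz",**c);print(c["K"],c["world_from_camera"])
E
```

```text
{'t': 0.0, 'joints': array([-1.39514812,  0.53720572, -0.00444521,  1.53885357,  0.00262968,
        1.06725362, -0.07121108]), 'qvel': array([ 2.38748942e-03,  7.95589609e-05,  2.15727588e-04, -1.54235651e-03,
       -6.28789943e-04, -5.85360599e-05,  1.29446252e-03]), 'tau': array([ 1.44457804e-04, -5.83421230e+01,  1.04866639e+00, -2.59097350e+01,
        1.23311163e-02,  9.70064808e-03,  8.91339397e-06]), 'tcp_pos': array([0.15554794, 0.63048425, 0.230395  ]), 'orientation': array([-3.13988439e+00,  1.48247094e-04,  2.89982539e+00]), 'contact_force': array([0.47152466, 0.00226061, 0.40933463]), 'ft_torque': array([ 0.01067929, -0.01956138,  0.0220353 ]), 'width': 0.084849922302872}
[[501.90476821   0.         322.10983296]
 [  0.         501.90476821 245.17163575]
 [  0.           0.           1.        ]] [[-0.89446962  0.3389409  -0.29162162  0.09242157]
 [-0.44691703 -0.69778922  0.55978155  0.96748247]
 [-0.01375756  0.63103825  0.77562971  1.294862  ]
 [ 0.          0.          0.          1.        ]]
[[451.35039464   0.         316.22510677]
 [  0.         451.35039464 251.196643  ]
 [  0.           0.           1.        ]] [[-0.01774531  0.98948838 -0.14351953  0.34309942]
 [-0.99979711 -0.01619236  0.01198139  0.13338092]
 [ 0.00953153  0.14370302  0.98957495  1.33008346]
 [ 0.          0.          0.          1.        ]]
```

View pics/scene.png

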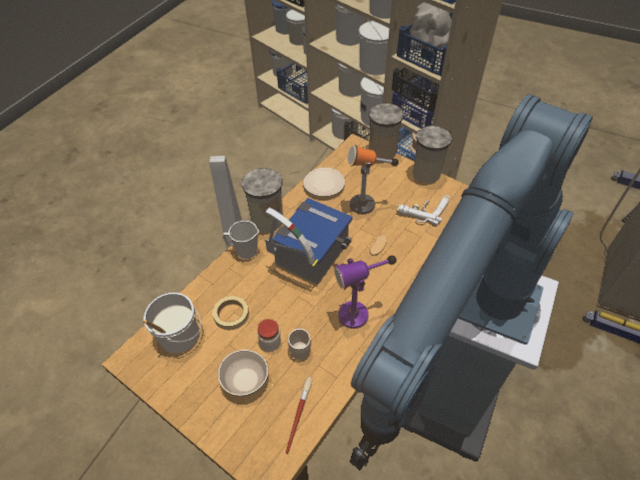

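View pics/top.png

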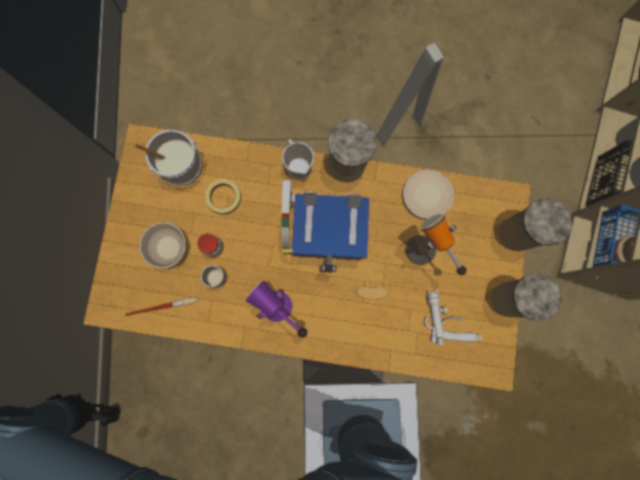

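Orange lamp: ball at top (462,270), scene (394,162). The purple look-alike has its ball at top (302,332), scene (392,260). I choose orange. The hatch bar is at top (328,265), and the arc is on the hatch's left.

Run:
```python
from h import *
T=dict(np.load("top.npz"));S=dict(np.load("scene.npz"))
save(T,"crop",(270,170,480,300),3.8)
for n,c in(("top",T),("scene",S)):
    P=cloud(c);h=cv2.cvtColor(c["frame"],cv2.COLOR_RGB2HSV)
    x,y,z=P[...,0],P[...,1],P[...,2]
    def rep(k,m):
        m=m&(c["range_z"]>0)
        v,u=np.where(m); p=P[m]
        print(n,k,m.sum(),"px",u.mean().round(),v.mean().round(),"mean",p.mean(0).round(3),"min",p.min(0).round(3),"max",p.max(0).round(3),"med",np.median(p,0).round(3)) if m.sum() else print(k,0)
    b=(h[...,0]>100)&(h[...,0]<125)&(h[...,1]>120)&(z>.05)&(z<.2)&(x>.3)&(x<.9)&(y>-.05)&(y<.4)
    rep("blue",b)
    if n=="top":
        v,u=np.where(b);pp=P[b]; print(cv2.minAreaRect((pp[:,:2]*1000).astype(np.float32)))
    o=(h[...,0]<14)&(h[...,1]>190)&(h[...,2]>100)&(z>.12)&(y<0); rep("orange",o)
    dk=(h[...,2]<60)
    rep("ball",dk&(z>.16)&(z<.4)&(y<-.1)&(x>.4)&(x<.72))
    rep("bar",dk&(z>.11)&(z<.16)&(y>0.05)&(y<.18)&(x>.4)&(x<.56))
    # tall stuff
    rep("arc",(h[...,1]<60)&(h[...,2]>120)&(z>.15)&(z<.32)&(x>.4)&(x<.8)&(y>.1)&(y<.3))
    print(n,"scan: pts with z>.1 grid")
P=cloud(T)
for u,v in[(350,140),(545,222),(537,297),(421,250),(437,233),(462,270),(428,195),(328,265),(435,315),(302,332),(298,158),(286,190),(285,250),(372,293)]: print(u,v,P[v,u].round(3))
```

```text
top blue 3265 px 330.0 228.0 mean [0.58  0.08  0.132] min [ 0.501 -0.022  0.124] max [0.673 0.181 0.141] med [0.577 0.079 0.132]
((586.6788330078125, 79.69210815429688), (195.78594970703125, 162.77670288085938), 86.11727905273438)
top orange 107 px 435.0 236.0 mean [ 0.533 -0.171  0.243] min [ 0.503 -0.211  0.223] max [ 0.57  -0.15   0.266] med [ 0.536 -0.168  0.242]
top ball 98 px 496.0 244.0 mean [ 0.523 -0.349  0.182] min [ 0.446 -0.456  0.16 ] max [ 0.606 -0.154  0.227] med [ 0.536 -0.425  0.177]
top bar 18 px 328.0 268.0 mean [0.471 0.088 0.138] min [0.465 0.083 0.135] max [0.479 0.094 0.142] med [0.47  0.089 0.138]
top arc 341 px 286.0 207.0 mean [0.609 0.193 0.254] min [0.536 0.18  0.163] max [0.673 0.206 0.285] med [0.617 0.193 0.268]
top scan: pts with z>.1 grid
scene blue 1592 px 314.0 229.0 mean [0.58  0.079 0.132] min [ 0.505 -0.027  0.123] max [0.673 0.179 0.141] med [0.58  0.076 0.132]
orange 0
scene ball 90 px 392.0 135.0 mean [ 0.516 -0.39   0.181] min [ 0.401 -1.099  0.162] max [ 0.622 -0.155  0.327] med [ 0.533 -0.425  0.178]
scene bar 28 px 337.0 246.0 mean [0.488 0.109 0.127] min [0.463 0.058 0.115] max [0.51  0.175 0.139] med [0.479 0.104 0.127]
scene arc 305 px 292.0 231.0 mean [0.586 0.196 0.24 ] min [0.4   0.179 0.158] max [0.67  0.281 0.283] med [0.6   0.194 0.259]
scene scan: pts with z>.1 grid
350 140 [0.805 0.025 0.188]
545 222 [ 0.576 -0.476  0.186]
537 297 [ 0.383 -0.445  0.172]
421 250 [ 0.53  -0.187  0.033]
437 233 [ 0.539 -0.174  0.255]
462 270 [ 0.453 -0.248  0.199]
428 195 [ 0.7   -0.222  0.012]
328 265 [0.479 0.088 0.134]
435 315 [ 0.342 -0.219  0.028]
302 332 [0.307 0.158 0.235]
298 158 [0.823 0.168 0.009]
286 190 [0.645 0.19  0.28 ]
285 250 [0.522 0.203 0.129]
372 293 [ 0.409 -0.043  0.009]
```

View pics/crop.png

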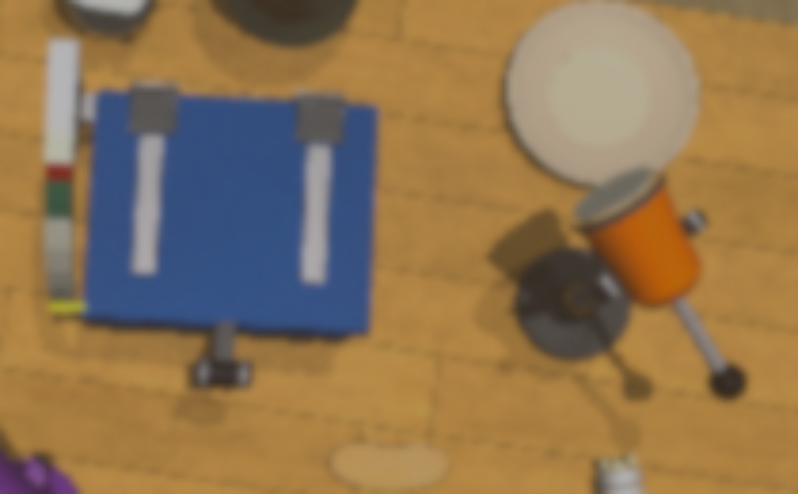

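```bash
cat >> h.py <<'E'
def ray(c,u,v):
    K=c["K"];T=c["world_from_camera"]
    d=T[:3,:3]@np.array([(u-K[0,2])/K[0,0],-(v-K[1,2])/K[1,1],-1]);return T[:3,3],d/np.linalg.norm(d)
def plane(c,u,v,z):
    o,d=ray(c,u,v);return o+d*(z-o[2])/d[2]
def tri(a,b):
    (o1,d1),(o2,d2)=a,b
    s=np.linalg.lstsq(np.stack([d1,-d2],1),o2-o1,rcond=None)[0]
    p,q=o1+s[0]*d1,o2+s[1]*d2;return (p+q)/2,np.linalg.norm(p-q)
def row(p,yaw,g,st=None):
    "tool-down pose at TCP p, yaw deg -> plan row"
    st=st or r.read_state();R0=R.from_euler("xyz",st["orientation"])
    t=R0.inv().apply(np.array(p)-st["tcp_pos"])*100
    w=(R0.inv()*R.from_euler("xyz",[np.pi,0,np.radians(yaw)])).as_rotvec(degrees=True)
    print([round(float(x),1) for x in [*t,*w]]+[g])
E
python3 - <<'E'
from h import *
T=dict(np.load("top.npz"));S=dict(np.load("scene.npz"))
def blob(c,win,vmax):
    u0,v0,u1,v1=win;h=cv2.cvtColor(c["frame"],cv2.COLOR_RGB2HSV)[v0:v1,u0:u1,2]
    n,l,st,ce=cv2.connectedComponentsWithStats((h<vmax).astype(np.uint8))
    for i in range(1,n):
        if st[i,4]>8: print(win,st[i],ce[i]+[u0,v0])
blob(T,(450,258,474,282),70);blob(S,(386,154,404,170),60)
blob(T,(402,232,445,268),75)
print(tri(ray(T,461.3,270.3),ray(S,394.5,162)))
print("base",plane(T,420.5,249.5,.015),plane(S,362.5,205,.015))
E
```

```text
(450, 258, 474, 282) [ 8  9  7  7 38] [461.13157895 270.21052632]
(386, 154, 404, 170) [ 6  6  6  5 15] [394.73333333 162.53333333]
(402, 232, 445, 268) [  4   4  25  25 426] [418.42723005 246.69248826]
(array([ 0.45296879, -0.24973424,  0.18743418]), np.float64(0.0011892819551440345))
base [ 0.53385134 -0.19048041  0.015     ] [ 0.52731119 -0.18085092  0.015     ]
```

Run:
```python
from h import *
for p,y in [((.25,.60,.38),150),((.40,.48,.42),125),((.50,.33,.42),105),((.54,.15,.42),85),((.55,-.02,.42),65),((.50,-.15,.42),50),((.453,-.249,.34),39)]: row(p,y,1)
```

```text
[-9.9, -0.7, -14.9, -0.1, 0.0, 16.1, 1]
[-27.3, -8.8, -18.9, -0.1, 0.0, 41.1, 1]
[-40.6, -21.0, -18.9, -0.1, 0.1, 61.1, 1]
[-48.8, -37.5, -18.9, -0.1, 0.1, 81.1, 1]
[-53.9, -53.7, -18.9, -0.1, 0.1, 101.1, 1]
[-52.1, -67.6, -18.8, -0.0, 0.1, 116.1, 1]
[-49.9, -78.3, -10.8, -0.0, 0.1, 127.1, 1]
```

Call:
{"fn": "servo_tool", "kwargs": {
  "plan": [
    [-5,0,-8,0,0,8,1],
    [-10,-1,-15,0,0,16,1],
    [-10,-1,-15,0,0,16,1],
    [-18,-5,-17,0,0,28,1],
    [-23,-7,-19,0,0,36,1],
    [-27,-9,-19,0,0,41,1],
    [-32,-13,-19,0,0,48,1],
    [-36,-17,-19,0,0,55,1],
    [-40.6,-21,-19,0,0,61,1],
    [-43,-26,-19,0,0,67,1],
    [-46,-32,-19,0,0,74,1],
    [-48.8,-37.5,-19,0,0,81,1],
    [-50,-43,-19,0,0,88,1],
    [-52,-48,-19,0,0,95,1],
    [-54,-54,-19,0,0,101,1],
    [-53,-60,-19,0,0,109,1],
    [-52,-66,-19,0,0,116,1],
    [-51,-72,-16,0,0,121,1],
    [-50,-78,-12,0,0,127,1],
    [-50,-78,-11,0,0,127,1]
  ]
}}

```text
t: 2.6
tcp_pos: [0.4512, -0.2494, 0.3404]
orientation: [-3.142, 0.003, 0.676]
contact_force: [0.8, 0.3, 0.9]
width: 0.0853
```

Call:
{"fn": "servo_tool", "kwargs": {
  "plan": [
    [0,0,5,0,0,0,1],
    [0.1,0,10,0,0,0,1],
    [0.1,0.1,14,0,0,0,1],
    [0.1,0.1,16.8,0,0,0,1],
    [0.1,0.1,16.8,0,0,0,1],
    [0.1,0.1,16.8,0,0,0,0],
    [0.1,0.1,16.8,0,0,0,0],
    [0.1,0.1,16.8,0,0,0,0],
    [0.1,0.1,16.8,0,0,0,0],
    [0.1,0.1,16.8,0,0,0,0]
  ],
  "force": 25
}}

```text
t: 3.85
tcp_pos: [0.4528, -0.2498, 0.1728]
orientation: [3.141, 0.002, 0.676]
contact_force: [0.3, 0.0, 1.4]
width: 0.0241
```

Run:
```python
from h import *
L=np.array([.531,-.186,.22]);M=np.array([.589,.080,.12]);d=M-L
s1=np.degrees(np.arctan2(d[1],d[0]));t1=np.arctan2(-d[2],np.hypot(d[0],d[1]));print(s1,t1)
st=r.read_state();b0=st["tcp_pos"]+[0,0,.0147]
v=L-b0;s0=np.degrees(np.arctan2(v[1],v[0]));t0=np.arctan2(-v[2],np.hypot(v[0],v[1]));print(s0,t0,np.linalg.norm(v))
y0=np.degrees(st["orientation"][2])
for k in np.linspace(0,1,9)[1:]:
    s=np.radians(s0+k*(s1-s0));t=t0+k*(t1-t0)
    b=L-.105*np.array([np.cos(t)*np.cos(s),np.cos(t)*np.sin(s),-np.sin(t)])
    row(b-[0,0,.0147],y0+k*(s1-s0),0,st)
```

```text
77.69946112100192 0.35201142621458287
39.22172069879224 -0.3118174115178115 0.10604182948270885
[-0.1, 0.9, -0.9, 0.0, 0.1, -4.8, 0]
[-0.1, 1.7, -1.7, 0.0, 0.1, -9.6, 0]
[-0.0, 2.6, -2.6, 0.0, 0.1, -14.4, 0]
[0.2, 3.5, -3.5, 0.0, 0.1, -19.2, 0]
[0.6, 4.3, -4.3, 0.0, 0.1, -24.0, 0]
[1.1, 5.0, -5.2, 0.0, 0.1, -28.9, 0]
[1.7, 5.6, -6.0, 0.0, 0.1, -33.7, 0]
[2.4, 6.1, -6.9, -0.0, 0.1, -38.5, 0]
```

Call:
{"fn": "servo_tool", "kwargs": {
  "plan": [
    [0,0.9,-0.9,0,0,-4.8,0],
    [0,1.7,-1.7,0,0,-9.6,0],
    [0,2.6,-2.6,0,0,-14.4,0],
    [0.2,3.5,-3.5,0,0,-19.2,0],
    [0.6,4.3,-4.3,0,0,-24,0],
    [1.1,5,-5.2,0,0,-29,0],
    [1.7,5.6,-6,0,0,-33.7,0],
    [2.4,6.1,-6.9,0,0,-38.5,0],
    [2.4,6.1,-6.9,0,0,-38.5,0],
    [2.4,6.1,-6.9,0,0,-38.5,0]
  ]
}}

```text
t: 5.1
tcp_pos: [0.5095, -0.2829, 0.2417]
orientation: [-3.141, 0.003, 1.346]
contact_force: [-0.0, -2.4, 1.7]
width: 0.0239
```

Run:
```python
from h import *
st=r.read_state();print(st["tcp_pos"],st["width"],st["contact_force"])
c=cam("scene");save(c,"lamp1",(280,120,440,240),5)
```

```text
[ 0.50953245 -0.28292345  0.24169856] 0.023903329670829324 [-0.04944743 -2.36230328  1.73143039]
```

View pics/lamp1.png

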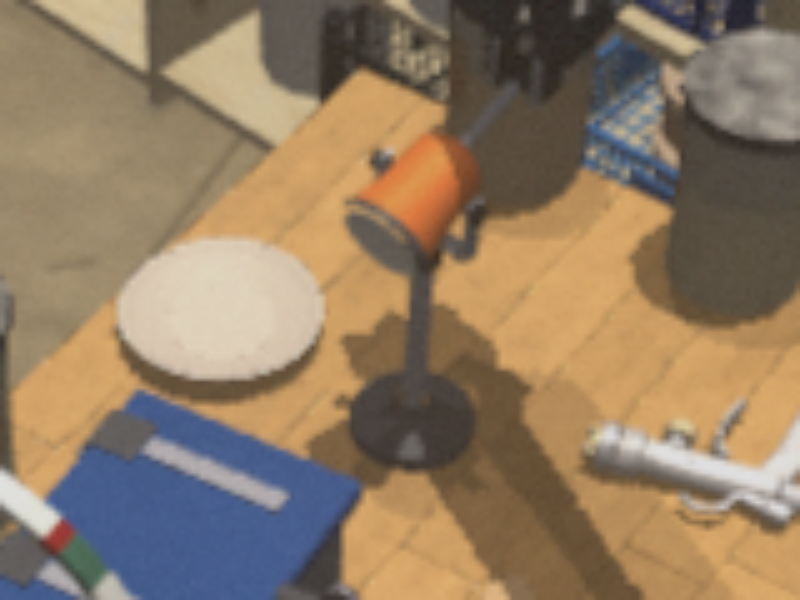

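The picture shows the lamp now facing the hatch (head ≈(362,158) in scene), with the ball still in the fingers. I'll release and rise.

Call:
{"fn": "servo_tool", "kwargs": {
  "plan": [
    [0,0,0,0,0,0,1],
    [0,0,0,0,0,0,1],
    [0,0,0,0,0,0,1],
    [0,0,0,0,0,0,1],
    [0,0,-4,0,0,0,1],
    [0,0,-9,0,0,0,1],
    [0,0,-14,0,0,0,1],
    [0,0,-16,0,0,0,1]
  ]
}}

```text
t: 6.15
tcp_pos: [0.5104, -0.2832, 0.405]
orientation: [3.137, 0.004, 1.346]
contact_force: [0.8, -0.5, -0.4]
width: 0.0853
```

Run:
```python
from h import *
c=cam("scene");np.savez("scene2.npz",**c);save(c,"lamp2",(330,130,410,190),10)
for p,y in [((.52,-.15,.42),105),((.50,-.03,.40),140),((.45,.088,.26),176)]: row(p,y,1)
```

```text
[13.2, -2.1, -1.4, 0.3, 0.3, -27.9, 1]
[24.5, -6.7, 0.5, 0.2, 0.4, -62.9, 1]
[34.9, -14.3, 14.4, 0.1, 0.5, -98.9, 1]
```

View pics/lamp2.png

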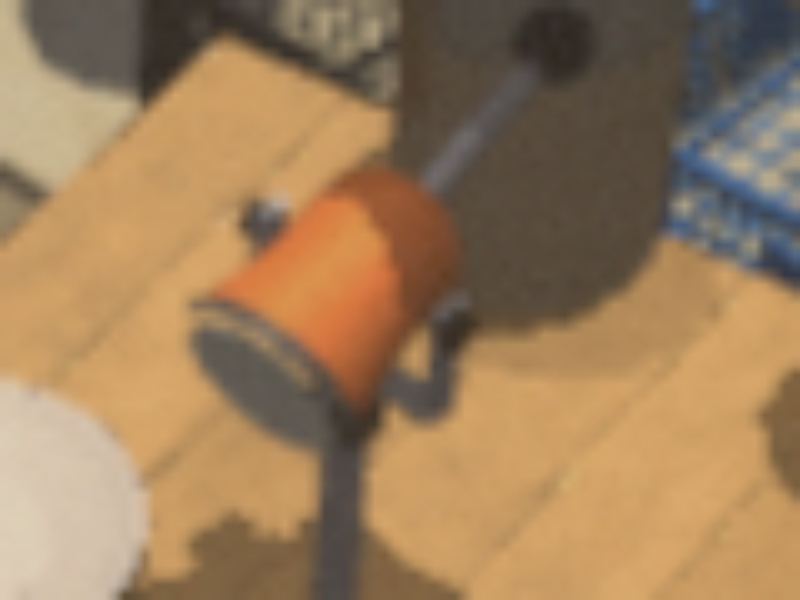

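The ball sits at scene (385.5,134.2), free of the fingers. Moving on to the bar; I'll triangulate the ball from there.

Call:
{"fn": "servo_tool", "kwargs": {
  "plan": [
    [4,-0.6,-0.5,0,0,-9,1],
    [9,-1.4,-1,0,0,-19,1],
    [13,-2,-1.4,0,0,-28,1],
    [17,-3.5,-1,0,0,-38,1],
    [21,-5,-0.5,0,0,-48,1],
    [24.5,-6.7,0.5,0,0,-58,1],
    [27,-9,3,0,0,-68,1],
    [30,-11,6,0,0,-78,1],
    [33,-13,9,0,0.5,-88,1],
    [35,-14.3,12,0,0.5,-98,1],
    [35,-14.3,13,0,0.5,-99,1],
    [35,-14.3,13,0,0.5,-99,1]
  ]
}}

```text
t: 7.7
tcp_pos: [0.4501, 0.0878, 0.2738]
orientation: [3.141, -0.0, 3.071]
contact_force: [-0.0, -0.3, -0.3]
width: 0.0854
```

Run:
```python
from h import *
c=cam("top");s=dict(np.load("scene2.npz"))
g=cv2.cvtColor(c["frame"],cv2.COLOR_RGB2HSV)
b=plane(c,316,251,0)
# ball window in top view: project expected
def proj(c,p):
    T=np.linalg.inv(c["world_from_camera"]);q=T[:3,:3]@p+T[:3,3];return c["K"][0,0]*q[0]/-q[2]+c["K"][0,2],c["K"][1,1]*-q[1]/-q[2]+c["K"][1,2]
u,v=map(int,proj(c,np.array([.51,-.282,.256])));print(u,v)
w=g[v-9:v+10,u-9:u+10,2];m=(w<70).astype(np.uint8)
n,l,st,ce=cv2.connectedComponentsWithStats(m)
i=1+st[1:,4].argmax();pu,pv=ce[i]+[u-9,v-9];print(st[i],pu,pv)
B,e=tri(ray(c,pu,pv),ray(s,385.5,134.2));print("ball",B,e)
for L in([.531,-.186,.22],[.527,-.181,.22],[.534,-.190,.22]):
    L=np.array(L);x=(L-B)/np.linalg.norm(L-B);d=np.array([.589,.08,.12])-L
    y=np.cross([0,0,1],x);y/=np.linalg.norm(y);z=np.cross(x,y);print(np.linalg.norm(L-B),"x,y,z",d@x,d@y,d@z)
c2=cam("scene");save(c2,"bar",(260,180,380,270),6.6)
P=cloud(c2);h=cv2.cvtColor(c2["frame"],cv2.COLOR_RGB2HSV)
print(r.read_state()["tcp_pos"])
row((.471,.088,.108),176,1)
```

```text
482 243
[ 8  7  8  8 48] 484.5833333333333 244.25
ball [ 0.50753434 -0.28792019  0.25524549] 0.0036756717267499243
0.11036579156466132 x,y,z 0.28991165443855704 0.0031600005651016283 -0.007826047350179291
0.1142500968341771 x,y,z 0.28566794944462853 -0.014248695293221848 -0.01248188056913252
0.1073826817567079 x,y,z 0.29258547575047134 0.017352389010697612 -0.004199282735394272
[0.45103125 0.0879101  0.27502402]
[-2.0, 0.1, 16.7, 0.1, 0.1, -0.1, 1]
```

View pics/bar.png

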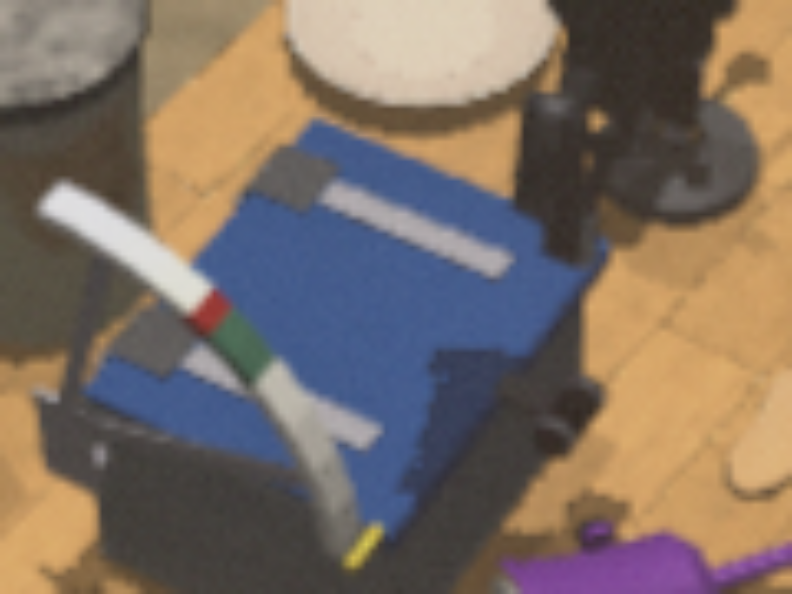

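Run:
```python
from h import *
T=dict(np.load("top.npz"));S=dict(np.load("scene.npz"))
print(plane(T,328.2,268.2,.13),plane(S,346.4,242.9,.13),tri(ray(T,328.2,268.2),ray(S,346.4,242.9)))
```

```text
[0.47070706 0.08766035 0.13      ] [0.46874131 0.08707492 0.13      ] (array([0.46971305, 0.08737358, 0.13009846]), np.float64(0.002042657076614108))
```

Call:
{"fn": "servo_tool", "kwargs": {
  "plan": [
    [-1.9,0,3,0,0,0,1],
    [-1.9,0,8,0,0,0,1],
    [-1.9,0,12,0,0,0,1],
    [-1.9,0.1,15,0,0,0,1],
    [-1.9,0.1,16.7,0,0,0,1],
    [-1.9,0.1,16.7,0,0,0,1],
    [-1.9,0.1,16.7,0,0,0,0],
    [-1.9,0.1,16.7,0,0,0,0],
    [-1.9,0.1,16.7,0,0,0,0],
    [-1.9,0.1,16.7,0,0,0,0],
    [-1.9,0.1,16.7,0,0,0,0]
  ],
  "force": 25
}}

```text
t: 9.18
tcp_pos: [0.4711, 0.0877, 0.1085]
orientation: [3.14, 0.003, 3.07]
contact_force: [1.2, -1.1, 4.1]
width: 0.0392
```

Run:
```python
from h import *
st=r.read_state();print(st["tcp_pos"],st["width"],st["contact_force"])
p0=st["tcp_pos"];yaw=np.radians(-4)
for a in [.1,.2,.3,.4,.5,.6,.7,.8,.9,1.0,1.08,1.12,.9,.82]:
    d=.2*(1-np.cos(a));print(a,end=" ");row(p0+[d*np.cos(yaw),d*np.sin(yaw),.2*np.sin(a)-.001],np.degrees(st["orientation"][2]),0,st)
```

```text
[0.47108176 0.08773576 0.10852292] 0.03923627688452236 [ 1.21126358 -1.12999696  4.06768953]
0.1 [-0.1, 0.0, -1.9, 0.1, 0.2, 0.0, 0]
0.2 [-0.4, 0.0, -3.9, 0.1, 0.2, 0.0, 0]
0.3 [-0.9, 0.0, -5.8, 0.1, 0.2, 0.0, 0]
0.4 [-1.6, 0.0, -7.7, 0.1, 0.2, 0.0, 0]
0.5 [-2.5, 0.0, -9.5, 0.1, 0.2, 0.0, 0]
0.6 [-3.5, 0.0, -11.2, 0.1, 0.2, 0.0, 0]
0.7 [-4.7, 0.0, -12.8, 0.1, 0.2, 0.0, 0]
0.8 [-6.1, 0.0, -14.2, 0.1, 0.2, 0.0, 0]
0.9 [-7.6, 0.0, -15.5, 0.1, 0.2, 0.0, 0]
1.0 [-9.3, 0.0, -16.7, 0.1, 0.2, 0.0, 0]
1.08 [-10.6, 0.0, -17.5, 0.1, 0.2, 0.0, 0]
1.12 [-11.3, 0.0, -17.9, 0.1, 0.2, 0.0, 0]
0.9 [-7.6, 0.0, -15.5, 0.1, 0.2, 0.0, 0]
0.82 [-6.4, 0.0, -14.5, 0.1, 0.2, 0.0, 0]
```

Call:
{"fn": "servo_tool", "kwargs": {
  "plan": [
    [0,0,-1,0,0,0,0],
    [-0.1,0,-1.9,0,0,0,0],
    [-0.2,0,-2.9,0,0,0,0],
    [-0.4,0,-3.9,0,0,0,0],
    [-0.6,0,-4.9,0,0,0,0],
    [-0.9,0,-5.8,0,0,0,0],
    [-1.2,0,-6.8,0,0,0,0],
    [-1.6,0,-7.7,0,0,0,0],
    [-2,0,-8.6,0,0,0,0],
    [-2.5,0,-9.5,0,0,0,0],
    [-2.5,0,-9.5,0,0,0,0]
  ]
}}

```text
t: 10.55
tcp_pos: [0.4953, 0.0859, 0.204]
orientation: [3.14, 0.002, 3.07]
contact_force: [-1.9, 1.2, 0.0]
width: 0.0395
```

Run:
```python
from h import *
st=r.read_state();print(st["tcp_pos"],st["width"],st["contact_force"],st["ft_torque"])
H=np.array([.4711+.2*np.cos(np.radians(4)),.0877-.2*np.sin(np.radians(4)),.1265])
a0=.5
for a in [.6,.7,.8,.9,1.0,1.05,1.1,1.0,.9,.82]:
    d=.2*np.cos(a);print(a,end=" ");row(H+[-d*np.cos(.07),d*np.sin(.07),.2*np.sin(a)-.019],np.degrees(st["orientation"][2]),0,st)
c=cam("scene");save(c,"h1",(260,150,400,255),5.7)
```

```text
[0.49528828 0.08590528 0.20398142] 0.039456225421856526 [-1.92585059  1.21644221  0.01387165] [0.22217862 0.52260907 0.0430954 ]
0.6 [-1.1, 0.0, -1.6, 0.1, 0.1, 0.0, 0]
0.7 [-2.3, 0.0, -3.2, 0.1, 0.1, 0.0, 0]
0.8 [-3.7, 0.0, -4.7, 0.1, 0.1, 0.0, 0]
0.9 [-5.2, 0.0, -6.0, 0.1, 0.1, 0.0, 0]
1.0 [-6.8, 0.0, -7.2, 0.1, 0.1, 0.0, 0]
1.05 [-7.6, 0.0, -7.7, 0.1, 0.1, 0.0, 0]
1.1 [-8.5, 0.0, -8.2, 0.1, 0.1, 0.0, 0]
1.0 [-6.8, 0.0, -7.2, 0.1, 0.1, 0.0, 0]
0.9 [-5.2, 0.0, -6.0, 0.1, 0.1, 0.0, 0]
0.82 [-3.9, 0.0, -5.0, 0.1, 0.1, 0.0, 0]
```

View pics/h1.png

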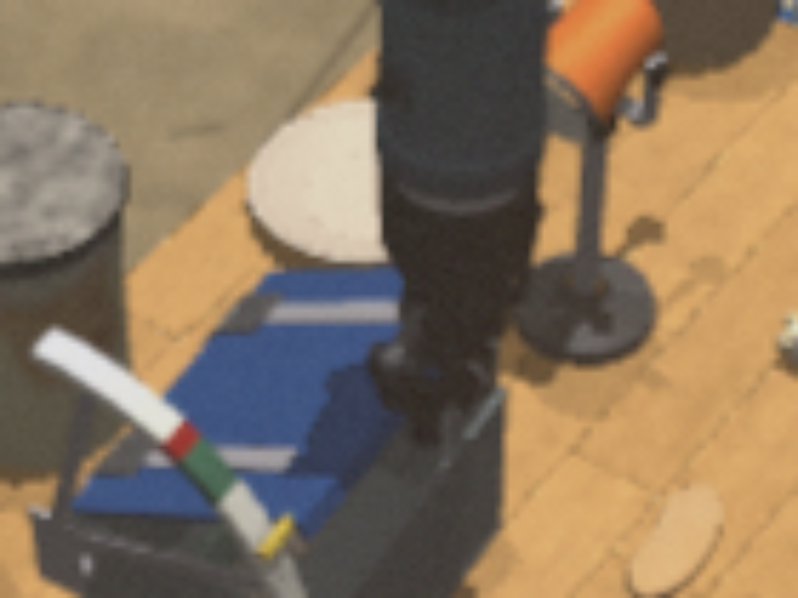

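The hatch follows, and the yellow pointer at crop (275,537) is still short of the green band, which agrees with 0.5 rad. I'll go on past the red mark to 1.1 and then ease back.

Call:
{"fn": "servo_tool", "kwargs": {
  "plan": [
    [-0.5,0,-0.8,0,0,0,0],
    [-1.1,0,-1.6,0,0,0,0],
    [-1.7,0,-2.4,0,0,0,0],
    [-2.3,0,-3.2,0,0,0,0],
    [-3,0,-4,0,0,0,0],
    [-3.7,0,-4.7,0,0,0,0],
    [-4.4,0,-5.4,0,0,0,0],
    [-5.2,0,-6,0,0,0,0],
    [-6,0,-6.6,0,0,0,0],
    [-6.8,0,-7.2,0,0,0,0],
    [-7.6,0,-7.7,0,0,0,0],
    [-8.5,0,-8.2,0,0,0,0],
    [-8.8,0,-8.4,0,0,0,0],
    [-8.8,0,-8.4,0,0,0,0],
    [-8.8,0,-8.4,0,0,0,0],
    [-8.8,0,-8.4,0,0,0,0]
  ]
}}

```text
t: 12.6
tcp_pos: [0.5827, 0.0795, 0.2872]
orientation: [3.14, 0.002, 3.07]
contact_force: [5.5, 0.6, -10.9]
width: 0.0394
```

Run:
```python
from h import *
st=r.read_state();print(st["tcp_pos"],st["width"],st["contact_force"],st["ft_torque"])
H=np.array([.4711+.2*np.cos(np.radians(4)),.0877-.2*np.sin(np.radians(4)),.1265])
for a in [1.1,1.0,.9,.82]:
    d=.2*np.cos(a);print(a,end=" ");row(H+[-d*np.cos(.07),d*np.sin(.07),.2*np.sin(a)-.019],np.degrees(st["orientation"][2]),0,st)
c=cam("scene");save(c,"h2",(260,150,400,255),5.7)
```

```text
[0.58268743 0.07946351 0.28721597] 0.03943977528173106 [  5.46574703   0.58494174 -10.87638067] [ 0.10075919 -1.11042047 -0.05053281]
1.1 [0.3, 0.0, 0.1, 0.1, 0.1, 0.0, 0]
1.0 [2.0, 0.0, 1.1, 0.1, 0.1, 0.0, 0]
0.9 [3.6, 0.0, 2.3, 0.1, 0.1, 0.0, 0]
0.82 [4.8, 0.0, 3.3, 0.1, 0.1, 0.0, 0]
```

View pics/h2.png

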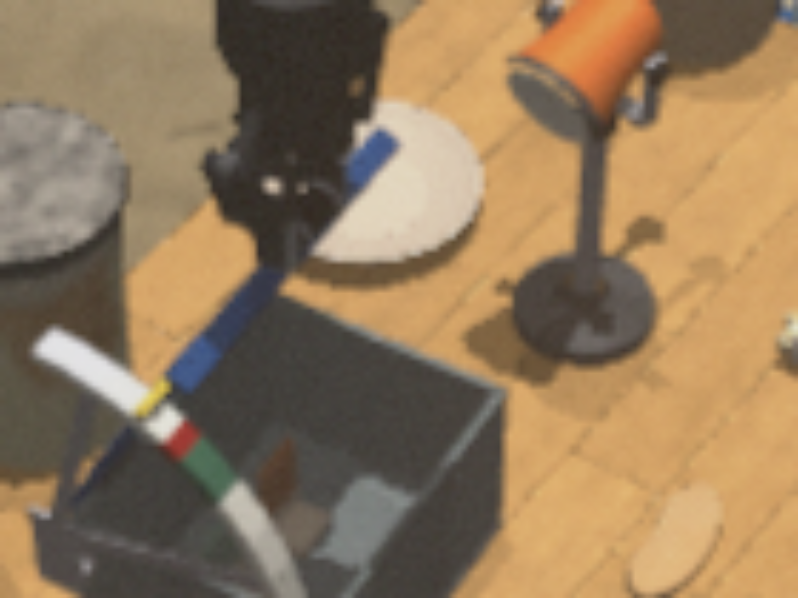

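The pointer at crop (155,397) is clearly beyond the red mark, and the lamp is unchanged. Easing back to about 0.82.

Call:
{"fn": "servo_tool", "kwargs": {
  "plan": [
    [0.4,0,0.2,0,0,0,0],
    [1.2,0,0.7,0,0,0,0],
    [2,0,1.2,0,0,0,0],
    [2.8,0,1.8,0,0,0,0],
    [3.6,0,2.4,0,0,0,0],
    [4.2,0,2.9,0,0,0,0],
    [4.6,0,3.2,0,0,0,0],
    [4.8,0,3.4,0,0,0,0],
    [4.8,0,3.4,0,0,0,0],
    [4.8,0,3.4,0,0,0,0],
    [4.8,0,3.4,0,0,0,0],
    [4.8,0,3.4,0,0,0,0]
  ]
}}

```text
t: 14.15
tcp_pos: [0.5344, 0.083, 0.2531]
orientation: [3.14, 0.001, 3.071]
contact_force: [-5.3, 0.4, 6.2]
width: 0.0395
```

Run:
```python
from h import *
st=r.read_state();print(st["tcp_pos"],st["width"],st["contact_force"],st["ft_torque"],abs(st["qvel"]).max())
p=st["tcp_pos"];print(np.arctan2(p[2]+.019-.126,.6706-p[0]))
c=cam("scene");save(c,"h3",(260,150,400,255),5.7)
```

```text
[0.53443254 0.08302748 0.25313526] 0.039546161006453355 [-5.33526323  0.41442674  6.19510644] [ 0.11954162  0.70492384 -0.03044141] 0.001972022843818572
0.8206924310643237
```

View pics/h3.png

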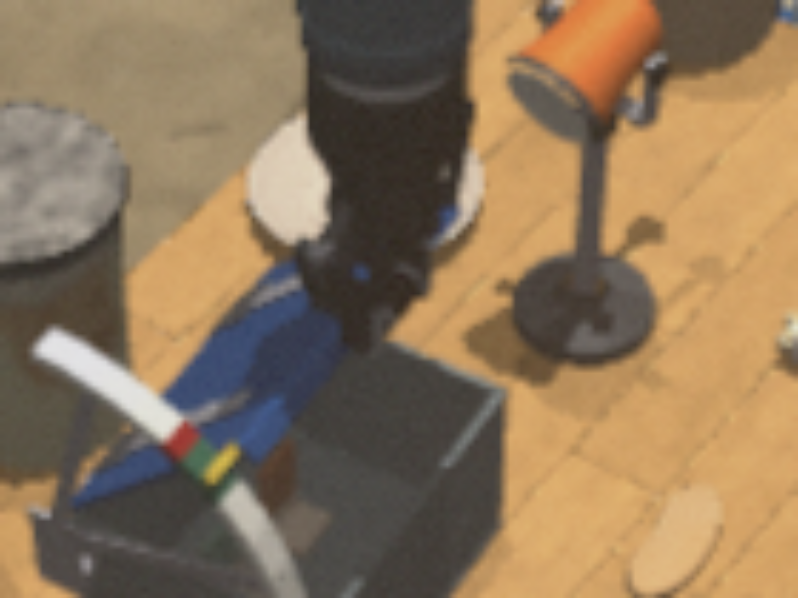

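The pointer at crop (222,465) stands in the green band, though it looks a little low. The kinematics give 0.82. I'll nudge up by about 0.02 to be central on both readings, let it settle, and hand in.

Call:
{"fn": "servo_tool", "kwargs": {
  "plan": [
    [-0.3,0,-0.3,0,0,0,0],
    [-0.3,0,-0.3,0,0,0,0],
    [-0.3,0,-0.3,0,0,0,0],
    [-0.3,0,-0.3,0,0,0,0],
    [-0.3,0,-0.3,0,0,0,0],
    [-0.3,0,-0.3,0,0,0,0]
  ]
}}

```text
t: 14.95
tcp_pos: [0.5374, 0.0828, 0.256]
orientation: [3.14, 0.001, 3.071]
contact_force: [-0.5, 1.0, -1.5]
width: 0.0398
```

Run:
```python
from h import *
st=r.read_state();p=st["tcp_pos"];print(p,st["width"],st["contact_force"],abs(st["qvel"]).max(),np.arctan2(p[2]+.019-.126,.6706-p[0]))
c=cam("scene");save(c,"h4",(280,210,320,245),20)
if .8<np.arctan2(p[2]+.019-.126,.6706-p[0])<.87 and st["width"]>.037: print(r.finish_job())
```

```text
[0.53741374 0.08280933 0.25603814] 0.03977119389833887 [-0.46151871  1.03957938 -1.50897358] 0.0019033893390110095 0.8415068515233975
the job is handed in; nothing more can be done
None
```

I aimed the orange lamp at the middle of the closed hatch, then raised the hatch by its bar to about 1.12 rad. I eased it back and handed the job in at about 15 s of the 48 s, still gripping the bar.

- **Lamp:** after I let go of the ball, triangulating it put the beam within about 17 mm sideways and 12 mm up or down of the target, across three estimates of the lamp's axis (limit 40 mm). The later pictures show it still pointing that way.
- **Past the balance point:** the picture at the top of the lift shows the pointer clearly beyond the red mark, and the hatch did not spring open.
- **Final hold:** the arm's position gives a hatch angle of about 0.84 rad, in the green band of 0.72 to 0.91. The arm was still, and the jaws were closed on the bar at 39.8 mm.
- **Disagreement:** the last picture I viewed, taken before a final upward nudge of 0.02 rad, showed the pointer in the green but nearer its lower edge than the computed 0.82. By eye that was about 0.77. Both readings lie inside the band.
- **Not checked:** I did not view a picture after that nudge. I did not measure the other objects again, but no move went close to them.

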